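# Scrape the trimmings off the block into the pan

## Task

Push the shallow steel pan up square and flush against the side of the white cutting block, then use the bench scraper to scrape the four squash trimmings off the block, out from under the overshelf, into the pan, keeping your fingers off the trimmings. Put the scraper back standing fully down in its slotted stand. Leave the knife, the squash half and the boxes of greens where they are.

Things in the scene. Friction and masses are not known exactly. Their poses are not given: they have to be found in the camera images.
- overshelf: Fixed green wire shelf over the back of the table, 980 mm wide (y), 240 mm deep (x), underside 360 mm above the table, on two posts at its rear corners. Origin on the table below the middle of its front edge; it spans its x = 0 to 240 mm. No upright gripper fits below: come from the front, leaning back towards the robot, fingers forward and down, 25 to 40 degrees from vertical.
- board: Fixed white plastic cutting block, 280 mm (its x, away from the robot) x 340 mm (y) x 50 mm thick. Origin under its centre, on the table. The trimmings lie on its back half, centres at its x = 37 to 92 mm, y = -120 to 120 mm; squash half and knife on its front strip (x below -45 mm). The pan is beside it on the +y or -y side (varies), the stand on the other.
- pan: Loose shallow stainless pan, 325 mm (its x) x 176 mm (y) x 40 mm high, open on top, walls and floor 3 mm thick, 0.55 kg, slides with about 2 N (friction 0.3). Origin at the underside centre. It starts 20 to 60 mm beside the block, turned up to 10 degrees; flush means its long side touches the block's side face (pan centre 258 mm from the block's centre, along its y).
- stand: Fixed stainless stand 196 mm (x) x 76 mm (y) x 72 mm high, with one slot along its x in the middle of its top: 174 mm long, 7 mm wide, flaring at the mouth to 25 mm over the top 20 mm; slot floor 10 mm above the table. Origin under its centre.
- scraper: Loose bench scraper, 0.3 kg, standing edge down in the slot. Steel blade 160 mm wide (its x), 3 mm thick (y), 100 mm tall; black handle 100 mm (x) x 26 mm (y) x 34 mm, flat sides, its middle 112 mm above the blade's edge. Origin at the middle of the edge, z towards the handle. Grip the handle across y, with the gripper leaned at any angle along x.
- trim_disc: Squash trimming: loose flat round slice 60 mm across, 18 mm thick, lying on the block. Origin at its centre.
- trim_cap: Squash trimming: loose domed end cap with a stem stub, 58 mm across, 30 mm high, cut face down. Origin 15 mm above its flat face.
- trim_slab: Squash trimming: loose slab 66 x 36 x 18 mm. Origin at its centre.
- trim_strip: Squash trimming: loose strip 64 x 26 x 16 mm. Origin at its centre.
- squash_half: Bystander: half squash, cut face down on the block's front strip, 84 mm across, 40 mm high, so much bigger than the trimmings. Origin under its centre. It stays.
- knife: Bystander: small kitchen knife, 200 mm long, lying flat on the block's front strip, up to 18 mm thick. Origin on its underside at the joint of handle and blade; the blade points along its x. It stays.
- clamshell_a: Bystander: clear box of greens, 125 x 135 x 69 mm, on the table far to the left. Origin under its centre.
- clamshell_b: Bystander: clear box of greens, 125 x 135 x 69 mm, on the table far to the right. Origin under its centre.
There are look-alikes about, which are no part of the job. Leave any red look-alike of the stand alone.

How it is judged:
By the outcome, as a careful person would: the job done as asked, in the order asked, and still so for the second after the job is handed in, with the robot touching nothing.
It also fails if it takes over 72 s, if anything falls off the work surface, if the arm or the gripper's body presses on something with over 40 N, if the wrist force passes 120 N, or if a joint passes its speed limit or range.

## Robot

A 6-joint arm with a two-finger parallel gripper is mounted at the origin on the work surface. World frame = base frame: x ahead of the robot, y to its left, z up, the work surface at z = 0. Lengths are in mm, angles in degrees, forces in N, time in s.
With the tool pointing down it reaches from about 300 to 850 mm from the base axis. Payload 4.2 kg.
Tool frame: the origin (TCP) lies midway between the tips of the shut fingers; the grasp point (between the pads) lies 19 mm behind it (env.grasp_offset is the distance from the TCP to the grasp point, in mm); z points along the fingers, y is the line along which they close (so a half turn about z gives the same grasp; the last joint's range is limited). The gripper opens to 91 mm and grips with 3 to 60 N. Pads are 32 mm wide; open, the fingers measure 118 mm over their backs; the gripper's body (76 mm by 178 mm) begins 60 mm behind the grasp point.
Start: joints at [-68.927, 18.312, 89.639, -0, 72.044, -1.146], TCP at [217.443, -532.32, 188.576] pointing down, gripper open.
Joint ranges: [-177.97, 177.97], [-48.28, 115.42], [12.27, 149.76], [-77.06, 257.06], [2.81, 150.46], [-146.56, 146.56]. Speed limits (degrees/s): [147.25, 147.25, 180, 180, 180, 180].

## Interface

Orientations are given as [roll, pitch, yaw] about the fixed x, y, z axes, in that order (R = Rz(yaw) Ry(pitch) Rx(roll)).
In Python, from workcell import env, optics gives the robot as it stands. The module is installed in compiled form; this text tells all that it offers.
- The arm moves only by the tool send_rows, never from a script. Its argument "targets" is a list that holds one entry, the list of rows, each a list of 7 numbers: the turn, a rotation vector about the world's x, y, z scaled (see below), then the shift along the world's x, y, z scaled (see below), then the closure, from -1 (fully open) to 1 (shut). In form: [[[rx, ry, rz, x, y, z, gripper], ...]]. A call has 1 to 12 rows; each row shifts and turns the commanded pose from where the row before left it; what a row does not reach is not made up. The controller multiplies each number of a shift by 0.2 m and each number of a turn by pi/2 rad. A row lasts 1/10 s, in which the tool goes at most 50 mm and 8.59 degrees, less where a joint would pass 70% of its speed; a pose out of reach is approached as far as the arm can. A call with a number of a shift or a turn outside -1 to 1 is refused whole. A call with a gripper value outside its range is refused whole. The fingers move at their own pace and stop on an object; "grip_force" is the grip in N (left out, the last holds). Time passes only in rows, so rows that do not move let the fingers close. It gives the time, the measured TCP pose, the force, the opening and the grip force at its end, in the units of the state.
- env.state(): the state, without advancing time (a new reading comes with each control period).
- optics.grab_frame(name): name is "scene" or "top" or "wrist"; returns (picture, depth): 400x640x3 uint8, red, green, blue; 400x640 float32, mm along the optical axis (not along the pixel's ray), 0 where there is no reading.
- optics.camera_info(name): a dict with "camera_matrix" (3x3 intrinsics, pixels), "R" (3x3) and "t" (3): a world point X has camera coordinates R X + t; the wrist camera has in their place "mount" (4x4, takes a point from camera to tool coordinates, whose origin is the TCP and whose axes are the flange's). Camera axes: x right, y down, z forward; pixel columns grow to the right and rows downward; lengths in mm; the calibration is good to about 2 mm. The wrist camera is an equidistant fisheye: a pixel r from the principal point sees the ray r / f radians off the axis. A picture is of the moment at which its call begins: read the wrist's pose just before it. camera_info takes no time and is no camera call.
- env.job_done(): hands the job in; it is judged then, once.
Trained networks look in the newest picture that a camera, given by its name, has taken for a name from the list of things; names that differ only in an ending like _2 or _b are one class to them, and where a whole thing is asked for, a point or a joint stands for the part that bears it (a point fixed in the world has none). Each returns a list of dicts, best first, with "conf" (0 to 1); they miss things now and then, are a little off and sometimes report something else, mostly with a low value. They report only what shows in the picture. A call takes as long as a camera call. They do not tell look-alikes from the thing itself.
- optics.silhouettes(camera, name): "mask" (400x640 bool, what is visible of it) and "at" ([column, row] in pixels, amid what is visible of it).
- optics.place_of(camera, name): "at" ([column, row] in pixels: a listed point, or the origin of a listed thing).
The state is a dict: "time_s": time; "qpos": joint angles; "qvel": joint speeds; "effort": joint torques, N m; "ee_pos": TCP position; "ee_rot": TCP orientation; "force": force on the tool from outside, world axes, zero at the start; "torque": the same for the moment, N m; "gripper_width": finger opening in mm; "gripper_force": force on a finger pad.
Only numpy, scipy, OpenCV 4.12 (cv2) and the standard library are available. Lean on these libraries where they do the work, as an engineer would, in place of code of your own. Each camera call takes 0.05 s, during which the arm holds its last target. There are 200 camera calls.

## Working session

There is one attempt and no reset: what is moved stays moved. The work goes in short steps, Python scripts to look and compute and a tool call to move; the robot and the scene stay as the last step left them, time stands still between calls to the robot, and variables do not carry over. Pictures are saved under pics/ and viewed, at most 13 in all, crops included, and the job is handed in when it is done.

Besides the shell and the picture viewer there is one more tool, called after "Call:" as name(argument=value, ...) on one line, values as JSON. send_rows: Moves the arm, as the interface text tells. Its arguments: {"type":"object","properties":{"targets":{"type":"array"},"grip_force":{"type":"number"}},"required":["targets"]}

```bash
mkdir -p pics
cat > h.py <<'E'
import numpy as np, cv2
from workcell import env, optics
def world(cam,uv,depth):
    i=optics.camera_info(cam);K=np.array(i['camera_matrix']);R=np.array(i['R']);t=np.array(i['t'])
    uv=np.atleast_2d(uv);d=np.atleast_1d(depth)
    p=np.c_[(uv[:,0]-K[0,2])/K[0,0]*d,(uv[:,1]-K[1,2])/K[1,1]*d,d]
    return (p-t)@R
def maskpts(cam,m,depth):
    v,u=np.nonzero(m&(depth>0)); return world(cam,np.c_[u,v],depth[v,u])
E
python3 - <<'E'
from h import *
names=['board','pan','stand','scraper','trim_disc','trim_cap','trim_slab','trim_strip','squash_half','knife','overshelf','clamshell_a']
for c in ['top','scene']:
    im,d=optics.grab_frame(c); cv2.imwrite(f'pics/{c}0.png',im[:,:,::-1]); np.savez(f'{c}0.npz',im=im,d=d)
    i=optics.camera_info(c); R=np.array(i['R']);print(c,'campos',np.round(-R.T@np.array(i['t'])))
    for n in names:
        for s in optics.silhouettes(c,n)[:3]:
            if s['conf']<.3: continue
            P=maskpts(c,s['mask'],d)
            if len(P)<10: print(n,'few');continue
            zt=np.percentile(P[:,2],95); 
            T=P[P[:,2]>zt-8][:,:2].astype(np.float32); r=cv2.minAreaRect(T)
            print(n,round(s['conf'],2),'px',np.round(s['at']),'med',np.round(np.median(P,0)),'ztop',round(float(zt)),'rect',np.round(r[0],1),np.round(r[1],1),round(r[2],1))
E
```

```text
top campos [ 371.   19. 1575.]
pan 0.61 px [382. 180.] med [ 520. -288.    4.] ztop 41 rect [ 535.2 -269.5] [324.5 210.2] 6.6
pan 0.44 px [307. 174.] med [531.  25.  50.] ztop 56 rect [540.9  22.7] [278.9 338.7] 1.6
stand 0.93 px [235. 186.] med [506. 310.  69.] ztop 76 rect [523.9 328.1] [ 76.4 194.9] 76.8
stand 0.63 px [255. 245.] med [253. 233.  69.] ztop 76 rect [254.4 235. ] [ 75.6 195.7] 66.9
scraper 0.49 px [227. 174.] med [518. 328. 135.] ztop 142 rect [525.6 327.4] [26.7 98.1] 76.2
trim_disc 0.52 px [317. 160.] med [589. -19.  67.] ztop 73 rect [585.7 -18.6] [56.1 48.5] 89.9
trim_cap 0.7 px [280. 164.] med [585. 133.  67.] ztop 79 rect [585.8 134.4] [34.9 31.7] 14.2
trim_slab 0.75 px [156. 191.] med [465. 626.  66.] ztop 73 rect [465.2 634.6] [103.  114.3] 0.4
trim_slab 0.4 px [293. 146.] med [638.  73.  67.] ztop 75 rect [621.7  63.4] [82.3 29.9] 33.9
trim_strip 0.52 px [341. 146.] med [645. -95.  67.] ztop 374 rect [589.  -68.8] [15.1  0.4] 1.0
squash_half 0.73 px [278. 198.] med [444. 131.  81.] ztop 92 rect [446.5 130.9] [51.3 54.6] 0.1
knife 0.79 px [324. 198.] med [442
[... 1322 characters left out ...]
 [160.8 738.5] 5.3
trim_cap 0.46 px [334. 163.] med [579. 122.  63.] ztop 77 rect [581.  125.8] [39.7 37.3] 23.7
trim_slab 0.43 px [353. 172.] med [621.  59.  65.] ztop 70 rect [623.2  60.5] [65.7 36.8] 44.0
squash_half 0.83 px [302. 178.] med [437. 116.  76.] ztop 90 rect [445.2 120.5] [59.6 61.4] 32.9
knife 0.66 px [322. 214.] med [439. -56.  60.] ztop 72 rect [439.3 -94.6] [104.5  26.2] 89.5
overshelf 0.65 px [408. 144.] med [ 677. -153.  457.] ztop 503 rect [701.2 -61. ] [743.8 159.1] 86.3
clamshell_a 0.88 px [255.  97.] med [459. 601.  60.] ztop 72 rect [463.1 627.8] [103.8 119.5] 1.0
clamshell_a 0.56 px [412. 346.] med [ 478. -614.   65.] ztop 73 rect [ 485.4 -608.1] [114.5 104.1] 44.4
```

View pics/top0.png

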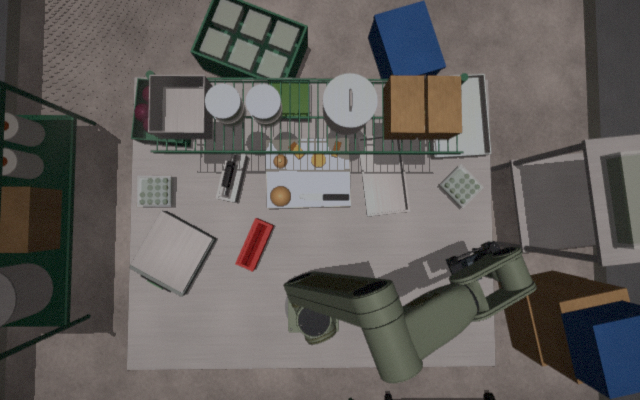

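View pics/scene0.png

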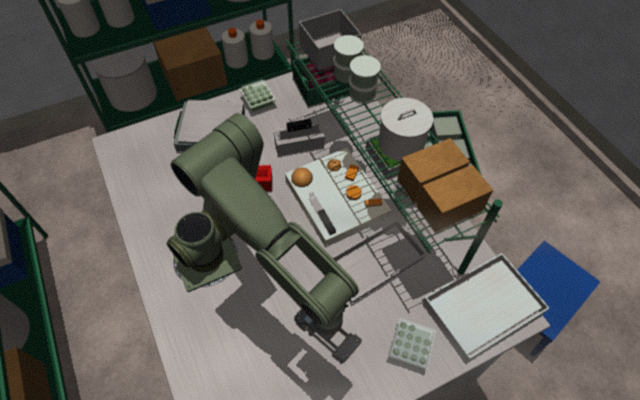

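Candidates: for the stand, the steel one at top px (235,186) holding the black-handled scraper versus the red one at (255,245), so I choose the steel one. For the pan, the shallow one at (382,190) beside the block versus the large tray at the back right (470,115), so I choose the one at (382,190). The trimmings lie at (280,161), (297,150), (318,159) and (337,147). The squash half at (280,197) is bigger and stays.

Run:
```python
from h import *
s=env.state(); print({k:np.round(v,2) for k,v in s.items()})
for c in ['top','scene']:
    z=np.load(f'{c}0.npz');d=z['d'];P=maskpts(c,d>0,d)
    sh=P[(P[:,2]>345)&(P[:,2]<400)&(abs(P[:,1])<400)&(P[:,0]>450)]
    for y in range(-350,400,100):
        q=sh[abs(sh[:,1]-y)<50]; 
        if len(q): print(c,y,len(q),'xmin',np.round(np.percentile(q[:,0],[0,2,10])),'z',np.round(np.median(q[:,2])), end=' | ')
    print()
    b=P[(P[:,2]>44)&(P[:,2]<56)&(P[:,0]>380)&(P[:,0]<700)&(abs(P[:,1]-19)<190)]
    r=cv2.minAreaRect(b[:,:2].astype(np.float32));print('board',r)
    p=P[(P[:,2]>25)&(P[:,2]<46)&(P[:,0]>340)&(P[:,0]<730)&(P[:,1]<-165)&(P[:,1]>-420)]
    print('pan',cv2.minAreaRect(p[:,:2].astype(np.float32)))
    st=P[(P[:,2]>66)&(P[:,2]<78)&(abs(P[:,0]-520)<130)&(abs(P[:,1]-328)<90)]
    print('stand',cv2.minAreaRect(st[:,:2].astype(np.float32)))
im=np.load('top0.npz')['im'][120:215,205:430];cv2.imwrite('pics/crop.png',cv2.resize(im,None,fx=3.5,fy=3.5,interpolation=cv2.INTER_CUBIC)[:,:,::-1])
print(optics.camera_info('wrist'))
```

```text
{'time_s': np.float64(1.3), 'qpos': array([-68.93,  18.31,  89.64,   0.  ,  72.04,  -1.15]), 'qvel': array([-0.05,  0.02,  0.06, -0.13, -0.02,  0.04]), 'effort': array([-0.000e+00, -4.124e+01, -2.322e+01,  7.000e-02,  4.000e-02,
       -0.000e+00]), 'ee_pos': array([ 217.45, -532.32,  188.59]), 'ee_rot': array([179.99,  -0.  ,  22.22]), 'force': array([ 0.63,  0.44, -0.07]), 'torque': array([ 0.02,  0.01, -0.02]), 'gripper_force': np.float64(0.0), 'gripper_width': np.float64(91.59)}
top -350 212 xmin [566. 566. 567.] z 374.0 | top -250 393 xmin [566. 566. 569.] z 374.0 | top -150 298 xmin [565. 566. 567.] z 372.0 | top -50 458 xmin [566. 566. 568.] z 372.0 | top 50 624 xmin [565. 566. 568.] z 371.0 | top 150 430 xmin [567. 567. 568.] z 373.0 | top 250 473 xmin [567. 567. 568.] z 372.0 | top 350 976 xmin [566. 567. 576.] z 379.0 | 
board ((541.1898803710938, 22.960845947265625), (280.0213317871094, 339.7496643066406), 1.5249125957489014)
pan ((537.415771484375, -286.6217346191406), (325.4598388671875, 178.04718017578125), 6.534379482269287)
stand ((524.6172485351562, 328.5892639160156
[... 576 characters left out ...]
3535156), (326.8194274902344, 180.6802215576172), 6.384073257446289)
stand ((521.1693115234375, 321.59344482421875), (86.98540496826172, 194.67617797851562), 77.25079345703125)
{'camera_matrix': array([[309.70691629,   0.        , 325.61136278],
       [  0.        , 309.70691629, 196.84825986],
       [  0.        ,   0.        ,   1.        ]]), 'mount': array([[-9.64908606e-04, -9.67798021e-01, -2.51726158e-01,
         7.17008491e+01],
       [ 9.99999534e-01, -9.35218630e-04, -2.37581257e-04,
        -7.86032964e-01],
       [-5.48832278e-06, -2.51726270e-01,  9.67798473e-01,
        -1.96299700e+02],
       [ 0.00000000e+00,  0.00000000e+00,  0.00000000e+00,
         1.00000000e+00]])}
```

View pics/crop.png

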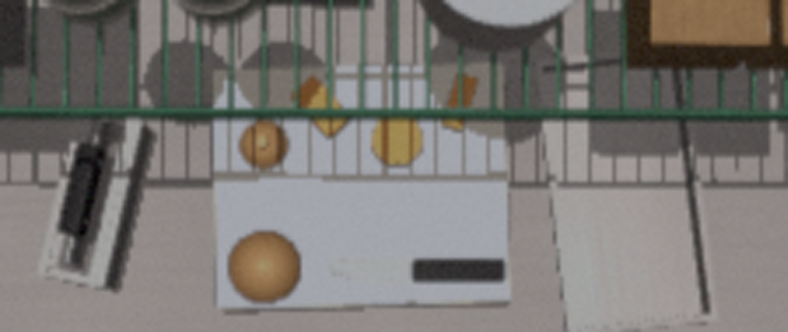

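The crop shows the steel stand with the black scraper handle (crop 85,195), the four trimmings (265,140), (322,105), (397,140) and (462,100), the squash half (265,265), the knife (460,270) and the pan on the right. The choice holds, so I move beside the pan.

Call:
send_rows(targets=[[[0,0,0.0856,0.13,0.051,0,-1],[0,0,0.0856,0.13,0.051,0,-1],[0,0,0.0856,0.13,0.051,0,-1],[0,0,0.0856,0.13,0.051,0,-1],[0,0,0.0856,0.13,0.051,0,-1],[0,0,0.0856,0.13,0.051,0,-1],[0,0,0.0856,0.13,0.051,0,-1],[0,0,0.0856,0.13,0.051,0,-1],[0,0,0.0856,0.13,0.051,0,-1],[0,0,0,0,0,0,-1],[0,0,0,0,0,0,-1]]])

```text
time_s: 2.4
ee_pos: [451.4, -440.3, 188.3]
ee_rot: [-180.0, -0.0, 91.5]
force: [-0.8, -0.2, -0.1]
gripper_width: 91.2
gripper_force: 0.0
```

Call:
send_rows(targets=[[[0,0,0,0,0,-0.2,-1],[0,0,0,0,0,-0.2,-1],[0,0,0,0,0,-0.2,-1],[0,0,0,0,0,-0.2,-1],[0,0,0,0,0,-0.06,-1],[0,0,0,0,0,0,-1]]])

```text
time_s: 3.0
ee_pos: [449.7, -440.2, 15.1]
ee_rot: [-179.8, -0.2, 91.5]
force: [-0.6, -0.3, 0.4]
gripper_width: 90.7
gripper_force: 0.0
```

Call:
send_rows(targets=[[[0,0,0,0,0.05,0,-1],[0,0,0,0,0.05,0,-1],[0,0,0,0,0.04,0,-1],[0,0,0,0,0.04,0,-1],[0,0,0,0,0.04,0,-1],[0,0,0,0,0.04,0,-1],[0,0,0,0,0.04,0,-1],[0,0,0,0,0.04,0,-1],[0,0,0,0,0.04,0,-1],[0,0,0,0,0.04,0,-1]]])

```text
time_s: 4.0
ee_pos: [451.4, -355.8, 16.5]
ee_rot: [180.0, -0.0, 91.6]
force: [0.1, 0.3, -0.7]
gripper_width: 91.3
gripper_force: 0.0
```

```bash
cat >> h.py <<'E'
def panboard():
    im,d=optics.grab_frame('top');P=maskpts('top',d>0,d)
    for n,lo,hi,y0,y1 in [('board',44,56,-148,200),('pan',25,44,-420,-150)]:
        b=P[(P[:,2]>lo)&(P[:,2]<hi)&(P[:,0]>340)&(P[:,0]<730)&(P[:,1]>y0)&(P[:,1]<y1)]
        print(n,cv2.minAreaRect(b[:,:2].astype(np.float32)))
    return im,d
E
python3 - <<'E'
from h import *
im,d=panboard()
im,d=optics.grab_frame('wrist');cv2.imwrite('pics/w1.png',im[:,:,::-1])
E
```

```text
board ((513.785400390625, 24.724777221679688), (333.964599609375, 344.8534240722656), 1.5364108085632324)
pan ((537.8085327148438, -286.7320251464844), (326.506103515625, 177.516357421875), 6.502448081970215)
```

View pics/w1.png

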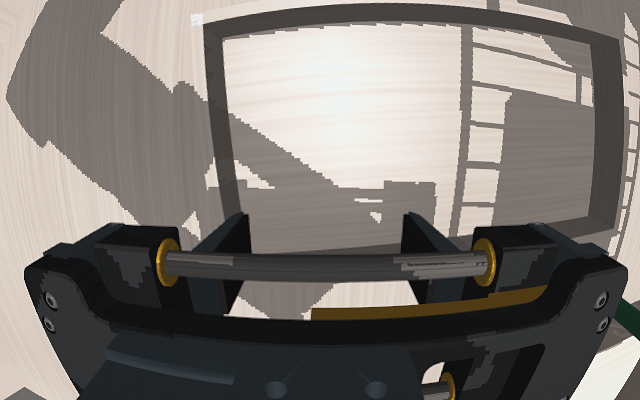

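The wrist view shows the pan lying ahead of the two fingers at (235,230) and (420,230). It may have been taken during the move, so I measure again.

Run:
```python
from h import *
s=env.state();print(s['time_s'],s['ee_pos'],s['force'])
im,d=panboard()
```

```text
4.1 [ 451.21720104 -355.32896479   16.48557865] [ 1.10470674 -0.37636191 -0.02492218]
board ((541.23046875, 22.8153076171875), (279.760498046875, 339.8596496582031), 1.6614792346954346)
pan ((537.3306884765625, -286.4545593261719), (325.1360168457031, 176.9416961669922), 6.557733058929443)
```

Run:
```python
from h import *
a,d=optics.grab_frame('top');b,_=optics.grab_frame('wrist')
c=cv2.resize(a[120:260,300:500],None,fx=3,fy=3)[:420]
b=cv2.resize(b,(600,375)); out=np.zeros((600,800,3),np.uint8); out[:225,:360]=cv2.resize(b,(360,225)); out[180:600,200:800]=c
cv2.imwrite('pics/m2.png',out[:,:,::-1])
P=maskpts('top',d>0,d); print(env.state()['time_s'])
m=(P[:,2]>15)&(P[:,2]<46)&(P[:,0]>380)&(P[:,0]<520)&(P[:,1]<-165)&(P[:,1]>-470)
q=P[m]; print(np.histogram(q[:,1],bins=np.arange(-470,-160,10)))
```

```text
4.25
(array([ 0,  0,  0,  0,  0,  0,  0,  0,  0,  5,  0,  0,  0,  0,  0,  0,  2,
        3,  1,  0,  0,  0,  0,  0,  4, 39, 26,  0,  0,  0]), array([-470, -460, -450, -440, -430, -420, -410, -400, -390, -380, -370,
       -360, -350, -340, -330, -320, -310, -300, -290, -280, -270, -260,
       -250, -240, -230, -220, -210, -200, -190, -180, -170]))
```

View pics/m2.png

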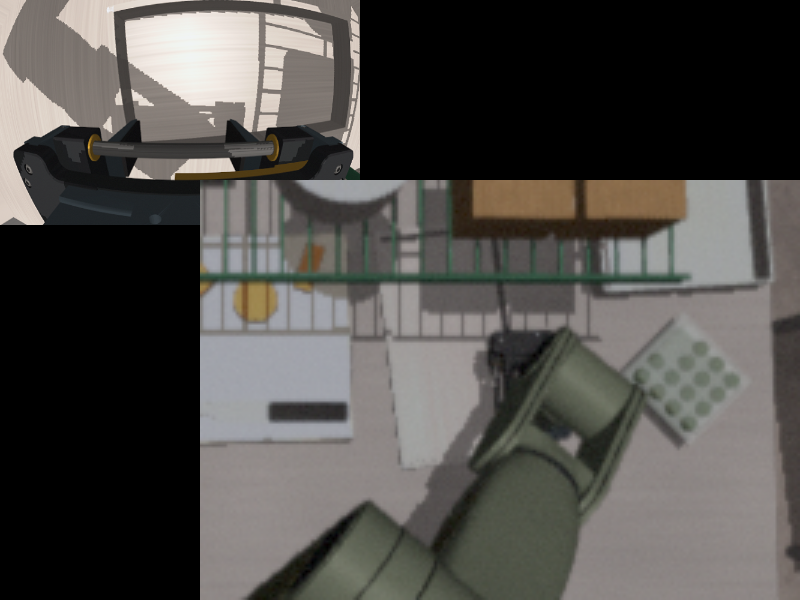

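The top view shows the gripper over the pan's outer wall (wall near (525,400)). The wrist inset shows the fingertips near the near wall. I check in 3D with the wrist depth.

```bash
cat >> h.py <<'E'
from scipy.spatial.transform import Rotation as Rot
def wristpts():
    s=env.state();im,d=optics.grab_frame('wrist');i=optics.camera_info('wrist');K=np.array(i['camera_matrix'])
    v,u=np.mgrid[0:400,0:640];x=(u-K[0,2])/K[0,0];y=(v-K[1,2])/K[1,1];r=np.hypot(x,y)+1e-9
    k=np.tan(np.minimum(r,1.5))/r;p=np.stack([x*k*d,y*k*d,d,np.ones_like(d)],-1)
    T=np.eye(4);T[:3,:3]=Rot.from_euler('xyz',s['ee_rot'],degrees=True).as_matrix();T[:3,3]=s['ee_pos']
    W=(p@(T@np.array(i['mount'])).T)[...,:3]; W[(d<=0)|(r>1.3)]=np.nan
    return im,W
E
python3 - <<'E'
from h import *
im,W=wristpts()
for uv in [(245,218),(405,218),(230,260),(420,260),(330,247),(370,243),(260,250),(300,250),(550,235),(605,215),(320,235),(320,225),(330,300),(330,310),(320,150),(400,10),(210,100),(330,20)]:
    print(uv,np.round(W[uv[1],uv[0]]),im[uv[1],uv[0]])
E
```

```text
(245, 218) [ 405. -341.   48.] [16 14 15]
(405, 218) [ 497. -339.   48.] [16 16 14]
(230, 260) [ 424. -323.  137.] [81 77 77]
(420, 260) [ 478. -322.  137.] [82 79 77]
(330, 247) [ 456. -377.    4.] [72 67 64]
(370, 243) [ 485. -373.    5.] [72 68 66]
(260, 250) [ 404. -382.    4.] [121 113 108]
(300, 250) [ 434. -379.    7.] [74 70 67]
(550, 235) [ 525. -316.  136.] [34 39 43]
(605, 215) [ 700. -343.   27.] [71 66 65]
(320, 235) [ 448. -368.    3.] [131 123 117]
(320, 225) [ 448. -361.    3.] [131 124 118]
(330, 300) [ 458. -427.    0.] [224 214 204]
(330, 310) [ 452. -331.  148.] [79 58 18]
(320, 150) [ 447. -307.    4.] [242 240 234]
(400, 10) [ 496. -211.   20.] [71 67 63]
(210, 100) [ 382. -274.   36.] [70 67 64]
(330, 20) [ 451. -216.    3.] [122 115 111]
```

Run:
```python
from h import *
print(env.state()['ee_pos'],env.state()['qpos'])
im,W=wristpts()
for v in range(206,250,3): print(v,[(list(np.round(W[v,u]).astype(object)),int(im[v,u].mean())) for u in (244,240,405,412)])
```

```text
[ 451.59604411 -356.86576877   16.62379546] [-3.94598624e+01  2.74241980e+01  1.02682002e+02 -3.96894033e-03
  4.98639554e+01 -4.10069589e+01]
206 [([393.0, -348.0, 3.0], 125), ([390.0, -348.0, 3.0], 107), ([509.0, -345.0, 3.0], 122), ([515.0, -345.0, 2.0], 119)]
209 [([393.0, -350.0, 2.0], 127), ([390.0, -351.0, 2.0], 83), ([510.0, -347.0, 3.0], 121), ([515.0, -347.0, 4.0], 122)]
212 [([393.0, -352.0, 4.0], 134), ([401.0, -340.0, 44.0], 41), ([509.0, -349.0, 4.0], 126), ([502.0, -337.0, 44.0], 62)]
215 [([405.0, -340.0, 47.0], 11), ([402.0, -340.0, 47.0], 34), ([498.0, -339.0, 44.0], 11), ([501.0, -337.0, 50.0], 37)]
218 [([405.0, -341.0, 50.0], 17), ([403.0, -341.0, 51.0], 23), ([498.0, -340.0, 47.0], 12), ([501.0, -339.0, 50.0], 31)]
221 [([406.0, -342.0, 51.0], 13), ([405.0, -341.0, 56.0], 17), ([497.0, -341.0, 48.0], 11), ([499.0, -338.0, 56.0], 11)]
224 [([406.0, -343.0, 53.0], 14), ([406.0, -341.0, 60.0], 14), ([497.0, -342.0, 49.0], 13), ([498.0, -339.0, 60.0], 14)]
227 [([406.0, -345.0, 53.0], 10), ([406.0, -342.0, 63.0], 10), ([498.0, -345.0, 48.0], 15), ([498.0, -340.0, 62
[... 154 characters left out ...]
4.0], 14), ([406.0, -345.0, 64.0], 10), ([498.0, -348.0, 49.0], 13), ([498.0, -343.0, 63.0], 14)]
236 [([406.0, -350.0, 55.0], 15), ([406.0, -347.0, 63.0], 13), ([498.0, -350.0, 49.0], 13), ([498.0, -344.0, 64.0], 14)]
239 [([406.0, -352.0, 56.0], 12), ([406.0, -348.0, 64.0], 16), ([498.0, -351.0, 50.0], 12), ([497.0, -345.0, 65.0], 11)]
242 [([406.0, -354.0, 55.0], 12), ([406.0, -350.0, 64.0], 8), ([498.0, -353.0, 51.0], 15), ([497.0, -346.0, 66.0], 12)]
245 [([406.0, -355.0, 57.0], 12), ([406.0, -352.0, 64.0], 10), ([498.0, -354.0, 53.0], 8), ([497.0, -348.0, 67.0], 15)]
248 [([407.0, -356.0, 58.0], 12), ([406.0, -353.0, 66.0], 12), ([498.0, -355.0, 54.0], 11), ([497.0, -350.0, 67.0], 14)]
```

The fingers open in an arc, so the open tips sit about 27 mm above the TCP. They passed just over the 40 mm rim and the pan has not moved. I back off and come in lower.

Call:
send_rows(targets=[[[0,0,0,0,0,0.1,-1],[0,0,0,0,-0.1,0,-1],[0,0,0,0,-0.15,0,-1],[0,0,0,0,-0.15,0,-1],[0,0,0,0,0,-0.08,-1],[0,0,0,0,0,-0.08,-1],[0,0,0,0,0,-0.08,-1],[0,0,0,0,0,0,-1],[0,0,0,0,0.05,0,-1],[0,0,0,0,0.05,0,-1],[0,0,0,0,0.05,0,-1]]])

```text
time_s: 5.45
ee_pos: [451.8, -406.1, -10.4]
ee_rot: [179.9, 0.1, 91.6]
force: [-0.0, -2.2, -0.2]
gripper_width: 91.1
gripper_force: 1.3
```

Call:
send_rows(targets=[[[0,0,0,0,0.03,0,-1],[0,0,0,0,0.03,0,-1],[0,0,0,0,0.03,0,-1],[0,0,0,0,0.03,0,-1],[0,0,0,0,0.03,0,-1]]])

```text
time_s: 5.95
ee_pos: [452.0, -376.8, -11.1]
ee_rot: [179.9, 0.1, 91.5]
force: [0.5, -3.3, 0.8]
gripper_width: 91.2
gripper_force: 1.8
```

Call:
send_rows(targets=[[[0,0,0,0,0.03,0,-1],[0,0,0,0,0.03,0,-1],[0,0,0,0,0.03,0,-1],[0,0,0,0,0.02,0,-1]]])

```text
time_s: 6.35
ee_pos: [451.7, -354.2, -11.2]
ee_rot: [180.0, 0.0, 91.6]
force: [0.1, -4.5, 3.1]
gripper_width: 91.2
gripper_force: 2.2
```

Call:
send_rows(targets=[[[0,0,0,0,0.02,0,-1],[0,0,0,0,0.01,0,-1]]])

```text
time_s: 6.55
ee_pos: [453.3, -350.1, -11.1]
ee_rot: [179.8, 0.2, 91.5]
force: [2.5, -9.5, -2.1]
gripper_width: 91.2
gripper_force: 4.7
```

Call:
send_rows(targets=[[[0,0,0,0,0.01,0,-1]]])

```text
time_s: 6.65
ee_pos: [454.5, -349.4, -10.9]
ee_rot: [179.6, 0.4, 91.5]
force: [5.3, -11.6, -3.6]
gripper_width: 91.1
gripper_force: 5.8
```

Call:
send_rows(targets=[[[0,0,0,0,0.01,0,-1]]])

```text
time_s: 6.75
ee_pos: [455.5, -348.5, -10.5]
ee_rot: [179.5, 0.5, 91.5]
force: [5.8, -13.1, -2.5]
gripper_width: 91.6
gripper_force: 6.5
```

Run:
```python
from h import *
s=env.state();print(s['time_s'],s['ee_pos'],s['force'])
panboard()
im,W=wristpts();cv2.imwrite('pics/w3.png',im[:,:,::-1])
```

```text
6.75 [ 455.52517617 -348.5192839   -10.51779871] [  5.79464022 -13.13204922  -2.53611155]
board ((513.94384765625, 24.80279541015625), (333.1868896484375, 345.4031066894531), 1.711429238319397)
pan ((548.830322265625, -255.7623291015625), (204.79660034179688, 325.765380859375), 89.73149871826172)
```

```bash
cat >> h.py <<'E'
def fit(P,z0,z1,x0,x1,y0,y1):
    q=P[(P[:,2]>z0)&(P[:,2]<z1)&(P[:,0]>x0)&(P[:,0]<x1)&(P[:,1]>y0)&(P[:,1]<y1)]
    if len(q)<15: return len(q),None
    for _ in range(4):
        c=np.polyfit(q[:,0],q[:,1],1);r=q[:,1]-np.polyval(c,q[:,0]);q=q[abs(r)<max(2.5*np.std(r),1.5)]
    return len(q),'yaw %.2f y@540 %.1f sd %.1f'%(np.degrees(np.arctan(c[0])),np.polyval(c,540),np.std(r))
E
python3 - <<'E'
from h import *
im,W=wristpts();P=W.reshape(-1,3);P=P[np.isfinite(P[:,0])]
im,d=optics.grab_frame('top');T=maskpts('top',d>0,d)
for n,Q in(('w',P),('t',T)):
    print(n,'outer rim',fit(Q,34,46,500,700,-350,-300),'outer wall',fit(Q,10,34,400,700,-350,-300))
    print('inner rim',fit(Q,34,44,400,670,-170,-130),'inner wall',fit(Q,10,34,400,670,-170,-130),'floor edge')
    f=Q[(Q[:,2]>-2)&(Q[:,2]<8)&(Q[:,0]>420)&(Q[:,0]<660)]
    xs=np.arange(430,660,20);m=[np.percentile(f[(abs(f[:,0]-x)<10)&(f[:,1]>-320)&(f[:,1]<-120)][:,1],[1,99]) if ((abs(f[:,0]-x)<10)&(f[:,1]>-320)&(f[:,1]<-120)).sum()>10 else [np.nan]*2 for x in xs]
    print(np.round(np.c_[xs,m]).tolist())
E
```

```text
w outer rim (3517, 'yaw -0.50 y@540 -323.7 sd 2.7') outer wall (4106, 'yaw -0.68 y@540 -320.6 sd 0.3')
inner rim (19, 'yaw 6.61 y@540 -176.7 sd 0.5') inner wall (208, 'yaw 0.72 y@540 -163.6 sd 0.5') floor edge
[[430.0, -319.0, -205.0], [450.0, -319.0, -205.0], [470.0, -319.0, -204.0], [490.0, -319.0, -202.0], [510.0, -319.0, -199.0], [530.0, -319.0, -195.0], [550.0, -319.0, -191.0], [570.0, -319.0, -186.0], [590.0, -318.0, -180.0], [610.0, -319.0, -174.0], [630.0, -318.0, -168.0], [650.0, -318.0, -162.0]]
t outer rim (45, 'yaw -1.36 y@540 -323.5 sd 1.9') outer wall (77, 'yaw -0.68 y@540 -320.1 sd 0.8')
inner rim (102, 'yaw -0.43 y@540 -155.8 sd 2.3') inner wall (15, 'yaw 0.17 y@540 -158.6 sd 5.0') floor edge
[[430.0, -316.0, -166.0], [450.0, -317.0, -166.0], [470.0, -317.0, -166.0], [490.0, -317.0, -154.0], [510.0, -316.0, -154.0], [530.0, -317.0, -154.0], [550.0, -317.0, -154.0], [570.0, -318.0, -154.0], [590.0, -318.0, -154.0], [610.0, -317.0, -157.0], [630.0, -317.0, -156.0], [650.0, -318.0, -150.0]]
```

View pics/w3.png

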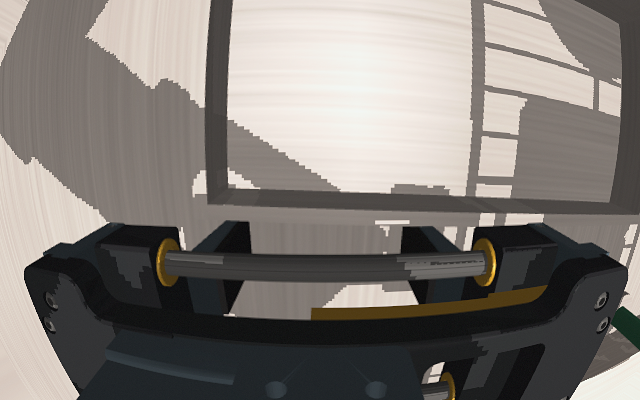

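The wrist view shows the pan's outer wall along row ~200, right against both fingertips. It is turned about -0.7° while the block is at +1.6°, so the pan still has to swing about 2°. I keep pushing gently.

Call:
send_rows(targets=[[[0,0,0,0,0.01,0,-1],[0,0,0,0,0.01,0,-1]]])

```text
time_s: 7.15
ee_pos: [457.1, -346.1, -10.0]
ee_rot: [179.3, 0.6, 91.4]
force: [7.8, -16.1, -3.1]
gripper_width: 90.8
gripper_force: 8.0
```

Call:
send_rows(targets=[[[0,0,0,0,0.01,0,-1],[0,0,0,0,0.01,0,-1]]])

```text
time_s: 7.35
ee_pos: [459.1, -345.0, -9.1]
ee_rot: [179.1, 1.0, 91.5]
force: [9.2, -24.6, -4.3]
gripper_width: 91.1
gripper_force: 12.2
```

Run:
```python
from h import *
s=env.state();print(s['time_s'],s['ee_pos'],s['force'])
im,W=wristpts();Q=W.reshape(-1,3);Q=Q[np.isfinite(Q[:,0])]
print('outer wall',fit(Q,10,34,400,700,-350,-300))
```

```text
7.35 [ 459.08027583 -345.00540387   -9.12549081] [  9.23952237 -24.60340103  -4.29112893]
outer wall (4266, 'yaw 1.37 y@540 -316.1 sd 0.3')
```

Call:
send_rows(targets=[[[0,0,0,0,0.01,0,-1],[0,0,0,0,0,0,-1]]])

```text
time_s: 7.6
ee_pos: [459.4, -345.1, -8.6]
ee_rot: [179.0, 1.2, 91.6]
force: [8.4, -26.1, -3.9]
gripper_width: 91.3
gripper_force: 13.1
```

Call:
send_rows(targets=[[[0,0,0,0,-0.03,0,-1],[0,0,0,0,-0.05,0,-1],[0,0,0,0,-0.1,0,-1],[0,0,0,0,-0.15,0,-1],[0,0,0,0,0,0.2,-1],[0,0,0,0,0,0.25,-1],[0,0,0,0,0,0.25,-1],[0,0,0,0,0,0.25,-1],[0,0,0,-0.2,0,0.15,-1]]])

```text
time_s: 8.5
ee_pos: [414.7, -400.1, 211.4]
ee_rot: [179.7, 0.1, 91.8]
force: [-1.1, -0.1, 0.7]
gripper_width: 90.9
gripper_force: 0.0
```

Run:
```python
from h import *
s=env.state();print(s['time_s'],s['ee_pos'],s['ee_rot'],s['force'],s['qpos'])
im,W=wristpts();Q=W.reshape(-1,3);Q=Q[np.isfinite(Q[:,0])]
for n,Q in (('w',Q),('t',None)):
    if Q is None: im2,d=optics.grab_frame('top');Q=maskpts('top',d>0,d)
    print(n,'outer wall',fit(Q,10,34,400,700,-350,-300),'board edge via top pts:')
    b=Q[(Q[:,2]>44)&(Q[:,2]<56)&(Q[:,0]>402)&(Q[:,0]<660)&(Q[:,1]>-200)&(Q[:,1]<0)]
    e=[(x,b[abs(b[:,0]-x)<8][:,1].min()) for x in range(410,660,16) if (abs(b[:,0]-x)<8).sum()>3]
    e=np.array(e);print(np.polyfit(e[:,0]-540,e[:,1],1)*[57.3,1] if len(e)>3 else None)
cv2.imwrite('pics/w4.png',im[:,:,::-1])
```

```text
8.5 [ 414.71660219 -400.09745648  211.4214563 ] [1.79742473e+02 6.00167176e-02 9.17868927e+01] [-1.08276518 -0.09373798  0.72130494] [-45.20799755  17.54558638  87.4283088    0.15273116  74.80661621
 -47.03477023]
w outer wall (0, None) board edge via top pts:
None
t outer wall (90, 'yaw 1.40 y@540 -315.7 sd 0.9') board edge via top pts:
[   1.27651182 -149.7506658 ]
```

View pics/w4.png

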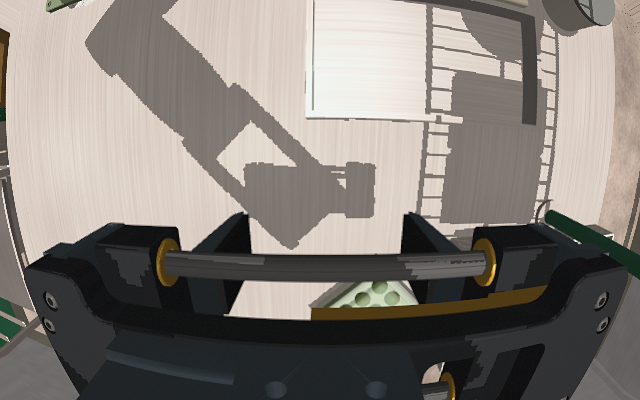

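The pan looks flush: the block edge reads 1.3° and the pan wall 1.4°, and the wrist view shows the pan's outer edge at about row 118, left in place. Now the scraper.

Call:
send_rows(targets=[[[0,0,0.0844,0,0.15,0,-1],[0,0,0.0844,0,0.24,0,-1],[0,0,0.0844,0,0.24,0,-1],[0,0,0.0844,0,0.24,0,-1],[0,0,0.0844,0,0.24,0,-1],[0,0,0.0844,0,0.24,0,-1],[0,0,0.0844,0,0.24,0,-1],[0,0,0.0844,0,0.24,0,-1],[0,0,0.0844,0,0.24,0,-1],[0,0,0.0844,0,0.24,0,-1],[0,0,0,0,0.24,0,-1],[0,0,0,0,0.24,0,-1]]])

```text
time_s: 9.8
ee_pos: [409.1, 159.7, 206.9]
ee_rot: [-179.9, -0.3, 167.6]
force: [0.9, 0.8, 0.0]
gripper_width: 91.4
gripper_force: 0.0
```

Call:
send_rows(targets=[[[-0.0192,-0.0868,0,0.085,0.22,-0.025,-1],[-0.0192,-0.0868,0,0.085,0.22,-0.025,-1],[-0.0192,-0.0868,0,0.085,0.22,-0.025,-1],[-0.0192,-0.0868,0,0.085,0.22,-0.025,-1],[0,0,0,0,0,0,-1],[0,0,0,0,0,0,-1]]])

```text
time_s: 10.4
ee_pos: [473.4, 319.2, 186.5]
ee_rot: [-179.3, 29.6, 167.8]
force: [-0.1, -0.5, -0.2]
gripper_width: 91.0
gripper_force: 0.0
```

Run:
```python
from h import *
print('off',env.grasp_offset)
s=env.state();print(s['time_s'],s['ee_pos'],s['ee_rot'],s['qpos'],s['force'])
im,W=wristpts();cv2.imwrite('pics/w5.png',im[:,:,::-1])
m=optics.silhouettes('wrist','scraper')
for k in m[:2]:
    P=W[k['mask']];P=P[np.isfinite(P[:,0])];T=P[(P[:,2]>132)&(P[:,2]<146)]
    print('scraper',k['conf'],k['at'],len(T),cv2.minAreaRect(T[:,:2].astype(np.float32)) if len(T)>5 else '',np.percentile(P[:,2],[50,98]))
P=W.reshape(-1,3);P=P[np.isfinite(P[:,0])]
T=P[(P[:,2]>66)&(P[:,2]<78)&(abs(P[:,0]-523)<120)&(abs(P[:,1]-327)<75)]
print('stand',len(T),cv2.minAreaRect(T[:,:2].astype(np.float32)))
```

```text
off 18.8
10.4 [473.37003596 319.24883418 186.53409018] [-179.25009359   29.56910579  167.79346821] [ 48.88988068  11.19093644 107.1767918  -33.69239141  52.19430922
  -9.87076655] [-0.09231465 -0.45888268 -0.23873212]
scraper 0.68 [348.9, 192.6] 2223 ((527.1296997070312, 328.5854187011719), (26.200302124023438, 100.8905258178711), 77.14761352539062) [138.33625152 140.02188364]
scraper 0.63 [79.1, 165.6] 0  [53.97468693 68.98127165]
stand 7252 ((525.8506469726562, 328.7743835449219), (76.88197326660156, 197.4746856689453), 77.21981811523438)
```

View pics/w5.png

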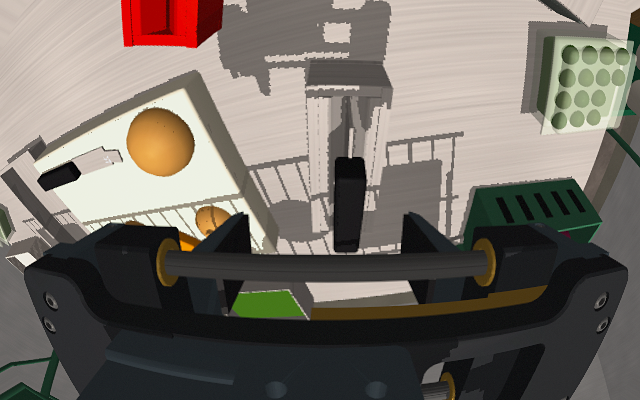

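The wrist view shows the black handle at (349,195) midway between the fingers, the steel stand beneath it and the squash and knife well away on the left. I go down along the lean.

Call:
send_rows(targets=[[[0.0071,-0.0015,-0.003,0.0725,0.09,0.03,-1],[0,0,0,0,0,0,-1],[0,0,0,0.0825,-0.019,-0.149,-1],[0,0,0,0.0825,-0.019,-0.149,-1],[0,0,0,0.0825,-0.019,-0.149,-1],[0,0,0,0,0,0,-1],[0,0,0,0,0,0,-1]]])

```text
time_s: 11.2
ee_pos: [539.8, 323.9, 106.0]
ee_rot: [179.7, 29.8, 166.7]
force: [-0.2, -0.0, 0.5]
gripper_width: 91.1
gripper_force: 0.0
```

Call:
send_rows(targets=[[[-0.0028,0.0006,0.0035,-0.012,0.0105,-0.0155,-1],[0,0,0,0,0,0,-1]]])

```text
time_s: 11.4
ee_pos: [537.1, 328.4, 104.2]
ee_rot: [179.8, 29.9, 167.2]
force: [0.7, -0.2, 0.8]
gripper_width: 91.3
gripper_force: 0.0
```

Call:
send_rows(grip_force=20, targets=[[[0,0,0,0,0,0,1],[0,0,0,0,0,0,1],[0,0,0,0,0,0,1],[0,0,0,0,0,0,1],[0,0,0,0,0,0,1],[0,0,0,0,0,0,1],[0,0,0,0,0,0,1],[0,0,0,0,0,0,1]]])

```text
time_s: 12.2
ee_pos: [537.3, 327.8, 102.8]
ee_rot: [179.9, 29.8, 167.3]
force: [0.8, -0.9, -0.6]
gripper_width: 30.3
gripper_force: 0.0
```

Call:
send_rows(grip_force=50, targets=[[[0,0,0,0,0,0,1],[0,0,0,0,0,0,1],[0,0,0,0,0,0,1],[0,0,0,0,0,0,1]]])

```text
time_s: 12.6
ee_pos: [537.1, 327.2, 102.7]
ee_rot: [-180.0, 29.8, 167.3]
force: [-0.1, -3.4, 1.3]
gripper_width: 25.8
gripper_force: 49.9
```

Run:
```python
from h import *
s=env.state();print(s['time_s'],s['ee_pos'],s['ee_rot'],s['force'],s['torque'],s['gripper_width'])
im,W=wristpts();cv2.imwrite('pics/w6.png',im[:,:,::-1])
```

```text
12.6 [537.13723979 327.23153882 102.73295142] [-179.98536879   29.80799215  167.30940758] [-0.1447771  -3.37971337  1.31338714] [-0.62953117  0.154906   -0.12195228] 25.805510782435768
```

The grip holds at 25.8 mm and 50 N. I lift out and move to the +y side of the block.

Call:
send_rows(targets=[[[0,0,0,0,0,0.05,1],[0,0,0,0,0,0.1,1],[0,0,0,0,0,0.1,1],[0,0,0,0,0,0.1,1],[0,0,0,0,0,0.05,1],[0,0,0,0,0,0,1]]])

```text
time_s: 13.25
ee_pos: [537.8, 329.0, 184.5]
ee_rot: [179.7, 29.9, 167.2]
force: [1.5, -0.2, -3.4]
gripper_width: 25.8
gripper_force: 49.8
```

Call:
send_rows(targets=[[[0,0,0.03,0.06,-0.09,0,1],[0,0,0.03,0.06,-0.09,0,1],[0,0,0.03,0.06,-0.09,0,1],[0,0,0.03,0.06,-0.09,0,1],[0,0,0.03,0.06,-0.09,0,1],[0,0,0.009,0.05,-0.06,0,1],[0,0,0,0,0,0,1],[0,0,0,0,0,0,1]]])

```text
time_s: 14.05
ee_pos: [606.6, 225.4, 181.4]
ee_rot: [180.0, 29.7, -178.5]
force: [0.0, 0.3, -2.5]
gripper_width: 26.0
gripper_force: 49.8
```

Run:
```python
from h import *
s=env.state();print(s['time_s'],s['ee_pos'],s['ee_rot'],s['qpos'],s['force'])
im,W=wristpts();cv2.imwrite('pics/w7.png',im[:,:,::-1])
P=W.reshape(-1,3);P=P[np.isfinite(P[:,0])]
a,d=optics.grab_frame('scene');cv2.imwrite('pics/s7.png',cv2.resize(a[90:270,220:500],None,fx=2.8,fy=2.8)[:,:,::-1])
for c in['wrist','scene']:
  for n in ['trim_disc','trim_cap','trim_slab','trim_strip']:
    for k in optics.silhouettes('scene',n)[:2] if c=='scene' else []:
        Q=maskpts('scene',k['mask'],d);print(n,round(k['conf'],2),np.round(np.median(Q,0)))
```

```text
14.05 [606.62201119 225.44054541 181.40831503] [ 179.9512727    29.67314245 -178.47530556] [ 25.87778032  12.48591835 106.31527775 -20.49960724  35.50022942
 -51.60606121] [ 0.03408665  0.34725719 -2.54979042]
trim_disc 0.74 [587. -27.  65.]
trim_slab 0.46 [624.  60.  65.]
trim_strip 0.64 [630. -97.  62.]
```

View pics/w7.png

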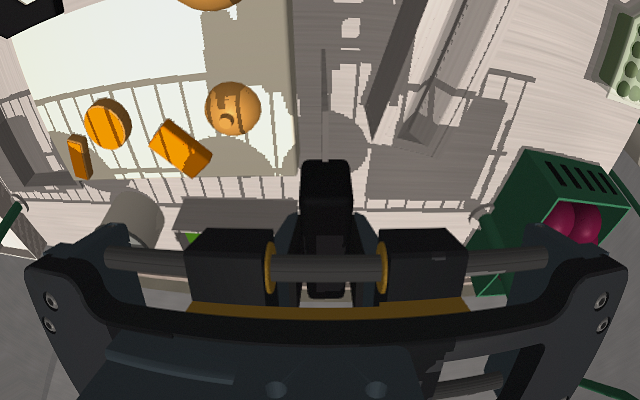

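The wrist view shows the cap (232,108), slab (180,148), disc (107,124) and strip (79,158), all ahead of the blade, which is clear of the block's edge. I lower it and then sweep.

Call:
send_rows(targets=[[[0,0,0,0,0,-0.06,1],[0,0,0,0,0,-0.06,1],[0,0,0,0,0,-0.06,1],[0,0,0,0,0,0,1],[0,0,0,0,0,0,1]]])

```text
time_s: 14.85
ee_pos: [607.1, 225.8, 145.9]
ee_rot: [180.0, 29.7, -178.4]
force: [0.0, -0.2, -2.2]
gripper_width: 26.0
gripper_force: 49.8
```

Call:
send_rows(targets=[[[0,0,0,0.001,-0.04,-0.005,1],[0,0,0,0.001,-0.05,0,1],[0,0,0,0.001,-0.05,0,1],[0,0,0,0.001,-0.05,0,1],[0,0,0,0.001,-0.05,0,1],[0,0,0,0.001,-0.05,0,1],[0,0,0,0.001,-0.05,0,1],[0,0,0,0.001,-0.05,0,1],[0,0,0,0.001,-0.05,0,1],[0,0,0,0.001,-0.05,0,1]]])

```text
time_s: 15.85
ee_pos: [609.2, 126.6, 146.1]
ee_rot: [179.9, 29.8, -178.4]
force: [0.3, 0.9, -3.9]
gripper_width: 25.4
gripper_force: 49.8
```

Call:
send_rows(targets=[[[0,0,0,0.0014,-0.05,0,1],[0,0,0,0.0014,-0.05,0,1],[0,0,0,0.0014,-0.05,0,1],[0,0,0,0.0014,-0.05,0,1],[0,0,0,0.0014,-0.05,0,1],[0,0,0,0.0014,-0.05,0,1],[0,0,0,0.0014,-0.05,0,1],[0,0,0,0.0014,-0.05,0,1],[0,0,0,0.0014,-0.05,0,1],[0,0,0,0.0014,-0.05,0,1]]])

```text
time_s: 16.85
ee_pos: [611.8, 26.8, 146.1]
ee_rot: [179.9, 29.8, -178.5]
force: [-0.3, 1.3, -2.5]
gripper_width: 25.7
gripper_force: 49.8
```

Run:
```python
from h import *
s=env.state();print(s['time_s'],s['ee_pos'],s['ee_rot'],s['qpos'],s['force'])
im,W=wristpts();cv2.imwrite('pics/w8.png',im[:,:,::-1])
```

```text
16.85 [611.79682496  26.7751474  146.09301563] [ 179.91787688   29.82457155 -178.45565582] [  1.31389097  10.51147198 115.01798225   0.47176318  24.64719692
 -90.62871513] [-0.32752767  1.30402247 -2.51414714]
```

View pics/w8.png

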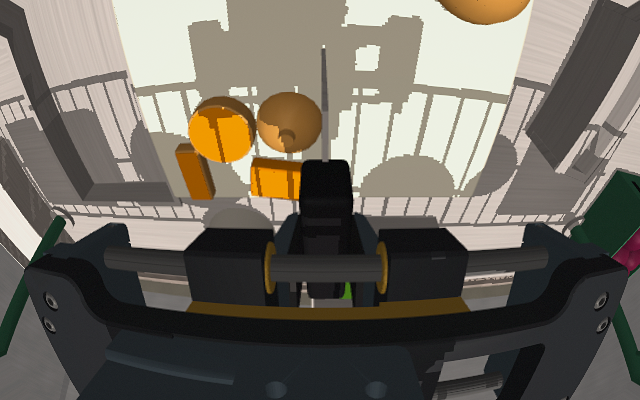

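The wrist view shows all four trimmings ahead of the blade: cap (290,122), slab (277,178), disc (222,130) and strip (195,172). I carry on.

Call:
send_rows(targets=[[[0,0,0,0.0014,-0.05,0,1],[0,0,0,0.0014,-0.05,0,1],[0,0,0,0.0014,-0.05,0,1],[0,0,0,0.0014,-0.05,0,1],[0,0,0,0.0014,-0.05,0,1],[0,0,0,0.0014,-0.05,0,1],[0,0,0,0.0014,-0.05,0,1],[0,0,0,0.0014,-0.05,0,1],[0,0,0,0.0014,-0.05,0,1],[0,0,0,0.0014,-0.05,0,1]]])

```text
time_s: 17.9
ee_pos: [614.6, -72.8, 146.1]
ee_rot: [179.9, 29.8, -178.4]
force: [-0.2, 1.1, -2.7]
gripper_width: 25.4
gripper_force: 49.8
```

Call:
send_rows(targets=[[[0,0,0,0.0014,-0.045,0,1],[0,0,0,0.0014,-0.045,0,1],[0,0,0,0.0014,-0.045,0,1],[0,0,0,0.0014,-0.045,0,1],[0,0,0,0.0014,-0.045,0,1],[0,0,0,0.0014,-0.045,0,1],[0,0,0,0.0014,-0.045,0,1],[0,0,0,0.0014,-0.045,0,1],[0,0,0,0.0014,-0.045,0,1],[0,0,0,0.0014,-0.045,0,1]]])

```text
time_s: 18.9
ee_pos: [617.7, -162.9, 145.7]
ee_rot: [179.9, 29.8, -178.4]
force: [-0.1, 0.5, -3.0]
gripper_width: 25.7
gripper_force: 49.8
```

Run:
```python
from h import *
s=env.state();print(s['time_s'],s['ee_pos'],s['ee_rot'],s['qpos'],s['force'])
im,W=wristpts();cv2.imwrite('pics/w9.png',im[:,:,::-1])
hsv=cv2.cvtColor(im,cv2.COLOR_RGB2HSV);m=((hsv[...,0]>5)&(hsv[...,0]<25)&(hsv[...,1]>170)&(hsv[...,2]>60)).astype(np.uint8)
n,l,st,c=cv2.connectedComponentsWithStats(m)
for i in range(1,n):
    if st[i,4]>80: q=W[l==i];print(np.round(c[i]),st[i,4],np.round(np.nanpercentile(q,[5,50,95],axis=0)).tolist())
```

```text
18.9 [ 617.66030189 -162.92036085  145.74153705] [ 179.92484474   29.80334616 -178.4126017 ] [ -22.41752075   13.63658579  110.76090013   23.86229663   30.18419916
 -132.05926406] [-0.05556635  0.48974418 -3.01121279]
[625.  34.] 1737 [[426.0, 92.0, 53.0], [459.0, 100.0, 68.0], [483.0, 123.0, 80.0]]
[275. 100.] 4049 [[562.0, -243.0, 19.0], [584.0, -211.0, 22.0], [609.0, -171.0, 51.0]]
[331. 110.] 167 [[576.0, -160.0, 34.0], [587.0, -158.0, 42.0], [603.0, -156.0, 45.0]]
[285. 169.] 1489 [[647.0, -224.0, 16.0], [654.0, -201.0, 41.0], [682.0, -184.0, 53.0]]
[269. 268.] 323 [[527.0, -181.0, 229.0], [530.0, -180.0, 237.0], [538.0, -179.0, 241.0]]
[383. 268.] 328 [[526.0, -149.0, 229.0], [529.0, -149.0, 237.0], [538.0, -148.0, 241.0]]
[337. 310.] 3516 [[529.0, -196.0, 246.0], [531.0, -160.0, 249.0], [533.0, -131.0, 251.0]]
```

View pics/w9.png

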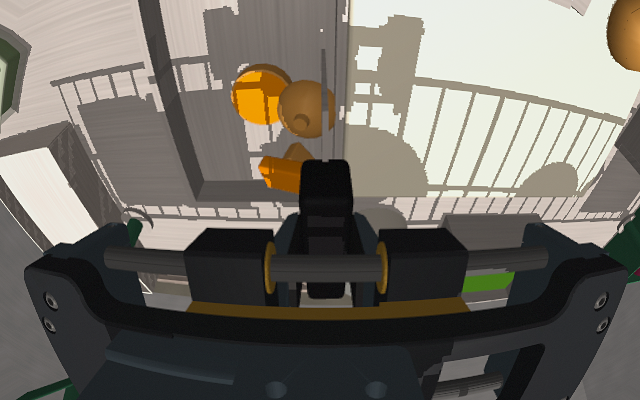

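The trimmings are over the pan. The cap (306,108) and the slab/strip (283,172) sit close under the blade, so I raise it and look again.

Call:
send_rows(targets=[[[0,0,0,0,0,0.05,1],[0,0,0,0,0,0.1,1],[0,0,0,0,0.1,0.05,1],[0,0,0,0,0.2,0,1],[0,0,0,0,0.2,0,1],[0,0,0,0,0,0,1],[0,0,0,0,0,0,1]]])

```text
time_s: 19.65
ee_pos: [617.8, -60.8, 186.6]
ee_rot: [179.9, 29.9, -178.3]
force: [-0.9, -0.5, -3.5]
gripper_width: 25.8
gripper_force: 49.8
```

Run:
```python
from h import *
s=env.state();print(s['time_s'],s['ee_pos'],s['ee_rot'],s['force'])
im,W=wristpts();cv2.imwrite('pics/w10.png',im[:,:,::-1])
hsv=cv2.cvtColor(im,cv2.COLOR_RGB2HSV);m=((hsv[...,0]>5)&(hsv[...,0]<25)&(hsv[...,1]>170)&(hsv[...,2]>60)).astype(np.uint8)
n,l,st,c=cv2.connectedComponentsWithStats(m)
for i in range(1,n):
    if st[i,4]>60: q=W[l==i];print(np.round(c[i]),st[i,4],np.round(np.nanpercentile(q,[2,50,98],axis=0)).tolist())
a,d=optics.grab_frame('scene');T=maskpts('scene',d>0,d)
print('outer wall',fit(T,10,34,400,700,-350,-300))
```

```text
19.65 [617.75785365 -60.84308225 186.57308151] [ 179.94381391   29.85361677 -178.25867553] [-0.9354015  -0.46767603 -3.45954537]
[547.  12.] 1567 [[450.0, 101.0, 58.0], [470.0, 124.0, 82.0], [486.0, 156.0, 91.0]]
[194.  85.] 2821 [[559.0, -247.0, 11.0], [585.0, -207.0, 22.0], [613.0, -161.0, 41.0]]
[214. 151.] 1725 [[649.0, -231.0, 16.0], [664.0, -186.0, 30.0], [693.0, -162.0, 62.0]]
[269. 268.] 324 [[527.0, -79.0, 268.0], [530.0, -78.0, 278.0], [540.0, -77.0, 282.0]]
[383. 268.] 328 [[526.0, -48.0, 269.0], [529.0, -47.0, 277.0], [539.0, -46.0, 282.0]]
[337. 310.] 3517 [[529.0, -97.0, 286.0], [531.0, -59.0, 289.0], [534.0, -27.0, 292.0]]
outer wall (107, 'yaw 1.44 y@540 -321.8 sd 1.8')
```

View pics/w10.png

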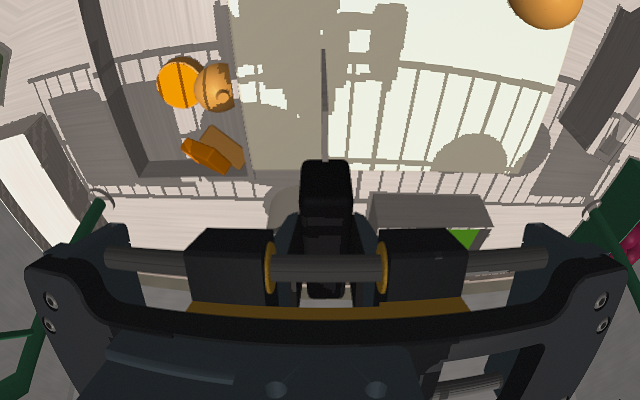

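All four trimmings are in the pan: disc (178,85), cap (214,87), and the slab and strip (213,150). The block's back half is bare. The scraper goes back to its stand.

Call:
send_rows(targets=[[[0,0,0,-0.006,0.15,0,1],[0,0,0,-0.007,0.2,0,1],[0,0,0,-0.007,0.2,0,1],[0,0,0,-0.007,0.2,0,1],[0,0,0,-0.007,0.2,0,1],[0,0,0,-0.007,0.2,0,1],[0,0,0,-0.007,0.2,0,1],[0,0,0,-0.007,0.1,0,1],[0,0,0,0,0,0,1]]])

```text
time_s: 20.65
ee_pos: [607.5, 229.9, 185.9]
ee_rot: [179.8, 29.8, -178.4]
force: [-0.1, -0.3, -3.3]
gripper_width: 25.8
gripper_force: 49.8
```

Call:
send_rows(targets=[[[0,0,-0.03,-0.06,0.09,0,1],[0,0,-0.03,-0.06,0.09,0,1],[0,0,-0.03,-0.06,0.09,0,1],[0,0,-0.03,-0.06,0.09,0,1],[0,0,-0.03,-0.06,0.09,0,1],[0,0,-0.009,-0.05,0.06,0,1],[0,0,0,0,0,0,1],[0,0,0,0,0,0,1]]])

```text
time_s: 21.45
ee_pos: [537.3, 328.7, 185.7]
ee_rot: [179.9, 29.8, 167.2]
force: [-0.0, 0.5, -3.5]
gripper_width: 26.0
gripper_force: 49.8
```

Run:
```python
from h import *
s=env.state();print(s['time_s'],s['ee_pos'],s['ee_rot'],s['force'])
```

```text
21.45 [537.29210635 328.68662031 185.69051054] [179.93751883  29.78741963 167.21567651] [-0.03120724  0.51766162 -3.46281085]
```

Call:
send_rows(targets=[[[0,0,0,-0.0015,-0.007,-0.06,1],[0,0,0,0,0,-0.06,1],[0,0,0,0,0,-0.06,1],[0,0,0,0,0,-0.04,1],[0,0,0,0,0,0,1]]])

```text
time_s: 21.95
ee_pos: [535.7, 327.7, 139.6]
ee_rot: [-179.9, 29.7, 167.4]
force: [-0.0, -0.2, -2.5]
gripper_width: 25.4
gripper_force: 49.8
```

Call:
send_rows(targets=[[[0,0,0,0,0,-0.04,1],[0,0,0,0,0,0,1]]])

```text
time_s: 22.15
ee_pos: [535.9, 328.0, 132.7]
ee_rot: [-180.0, 29.7, 167.3]
force: [-0.7, -1.5, -3.2]
gripper_width: 25.8
gripper_force: 49.9
```

Call:
send_rows(targets=[[[0,0,0,0,0,-0.04,1],[0,0,0,0,0,-0.04,1],[0,0,0,0,0,0,1]]])

```text
time_s: 22.45
ee_pos: [535.6, 327.9, 116.1]
ee_rot: [-180.0, 29.7, 167.3]
force: [-0.4, -2.2, -4.3]
gripper_width: 25.5
gripper_force: 49.9
```

Call:
send_rows(targets=[[[0,0,0,0,0,-0.04,1],[0,0,0,0,0,-0.01,1],[0,0,0,0,0,0,1]]])

```text
time_s: 22.75
ee_pos: [535.9, 327.8, 106.9]
ee_rot: [-180.0, 29.7, 167.3]
force: [-0.1, -4.2, -4.7]
gripper_width: 25.8
gripper_force: 49.9
```

Call:
send_rows(targets=[[[0,0,0,-0.001,-0.005,-0.01,1],[0,0,0,0,0,0,1]]])

```text
time_s: 22.95
ee_pos: [536.1, 327.5, 105.7]
ee_rot: [179.9, 29.8, 167.3]
force: [0.4, -3.5, -3.1]
gripper_width: 25.7
gripper_force: 49.9
```

Call:
send_rows(targets=[[[0,0,0,0,0,-0.01,1],[0,0,0,0,0,0,1]]])

```text
time_s: 23.15
ee_pos: [536.3, 327.5, 103.9]
ee_rot: [179.9, 29.8, 167.3]
force: [0.2, -3.2, -1.2]
gripper_width: 25.7
gripper_force: 49.9
```

Call:
send_rows(targets=[[[0,0,0,0,0,-0.005,1],[0,0,0,0,0,0,1]]])

```text
time_s: 23.35
ee_pos: [536.3, 327.5, 102.9]
ee_rot: [179.9, 29.8, 167.3]
force: [-0.6, -4.1, -0.9]
gripper_width: 25.7
gripper_force: 49.9
```

Call:
send_rows(targets=[[[0,0,0,0,0,0,-1],[0,0,0,0,0,0,-1],[0,0,0,0,0,0,-1],[0,0,0,0,0,0,-1],[0,0,0,0,0,0,-1],[0,0,0,0,0,0,-1],[0,0,0,0,0,0,-1],[0,0,0,0,0,0,-1]]])

```text
time_s: 24.15
ee_pos: [536.2, 327.5, 102.8]
ee_rot: [179.9, 29.8, 167.3]
force: [-0.1, -0.4, 0.4]
gripper_width: 86.7
gripper_force: 0.0
```

Call:
send_rows(targets=[[[0,0,0,-0.05,0.011,0.09,-1],[0,0,0,-0.1,0.022,0.18,-1],[0,0,0,-0.1,0.022,0.18,-1],[0,0,0,-0.1,0.022,0.18,-1],[0,0,0,-0.24,0,0,-1],[0,0,0,0,0,0,-1],[0,0,0,0,0,0,-1]]])

```text
time_s: 24.85
ee_pos: [417.6, 343.2, 229.1]
ee_rot: [179.9, 29.8, 167.4]
force: [0.0, 0.3, -0.3]
gripper_width: 91.1
gripper_force: 0.0
```

Run:
```python
from h import *
s=env.state();print(s['time_s'],s['ee_pos'],s['force'],s['gripper_width'])
im,W=wristpts()
k=optics.silhouettes('wrist','scraper')[0];P=W[k['mask']];P=P[np.isfinite(P[:,0])];T=P[(P[:,2]>130)&(P[:,2]<150)]
print(k['conf'],k['at'],cv2.minAreaRect(T[:,:2].astype(np.float32)),np.percentile(P[:,2],[50,98]))
a,d=optics.grab_frame('scene');T=maskpts('scene',d>0,d);print('outer',fit(T,10,34,400,700,-350,-300))
hsv=cv2.cvtColor(a,cv2.COLOR_RGB2HSV);m=((hsv[...,0]>5)&(hsv[...,0]<25)&(hsv[...,1]>120)&(hsv[...,2]>60))
P=maskpts('scene',m,d);P=P[(P[:,0]>500)&(P[:,0]<720)&(P[:,2]<120)&(P[:,1]>-350)&(P[:,1]<200)];print('trim',len(P),np.round(np.percentile(P,[0,5,50,95,100],axis=0)))
panboard()
c1=cv2.resize(a[110:290,220:480],None,fx=2.2,fy=2.2);c2=cv2.resize(im,None,fx=.3,fy=.3)
out=np.zeros((530,640,3),np.uint8);out[:396,:572]=c1;out[400:520,:192]=c2;cv2.imwrite('pics/f.png',out[:,:,::-1])
```

```text
24.85 [417.59797115 343.18823698 229.06328624] [ 0.01991879  0.25636863 -0.31428221] 91.13888815899715
0.54 [9.6, 228.6] ((0.0, 0.0), (0.0, 0.0), 0.0) [40.98691878 69.76012795]
outer (101, 'yaw 1.34 y@540 -321.2 sd 2.0')
trim 418 [[ 552. -257.  -10.]
 [ 564. -248.   13.]
 [ 595. -213.   26.]
 [ 685. -177.   53.]
 [ 699. -166.   65.]]
board ((546.3662719726562, 21.475814819335938), (290.2723693847656, 342.62335205078125), 1.5326955318450928)
pan ((548.8153686523438, -237.07821655273438), (325.2773132324219, 175.23257446289062), 1.1717793941497803)
```

View pics/f.png

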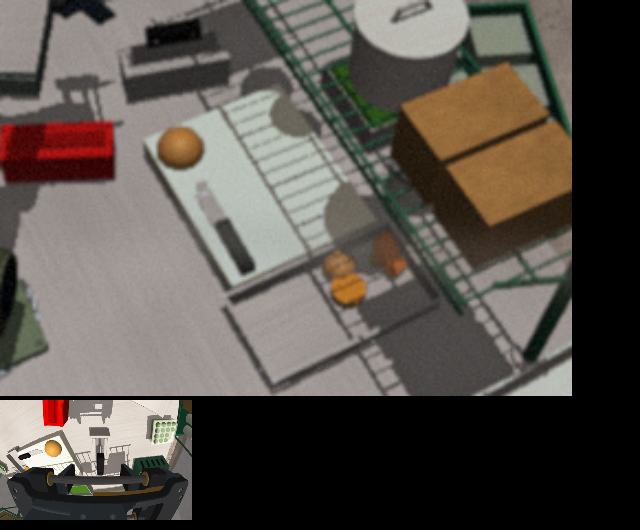

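The final view shows the trimmings in the pan against the block, the scraper standing in its stand (175,32), and the squash and knife untouched. I check the scraper's height, then hand in.

Run:
```python
from h import *
_,W=wristpts();P=W.reshape(-1,3);P=P[np.isfinite(P[:,0])]
T=P[(P[:,2]>125)&(P[:,2]<160)&(abs(P[:,0]-527)<70)&(abs(P[:,1]-328)<35)]
z=np.median(T[:,2]);print(len(T),z,cv2.minAreaRect(T[:,:2].astype(np.float32)))
if len(T)>100 and abs(z-138.5)<3: print(env.job_done())
```

```text
1493 138.8178658443303 ((526.7216796875, 330.874755859375), (26.505340576171875, 101.75354766845703), 76.98555755615234)
the job is handed in; nothing more can be done
None
```

I handed the job in at about 25 s. The pan is flush against the block within measurement error, all four trimmings are in it, and the scraper stands fully down in its steel stand. The squash half, knife, boxes of greens and red stand were not touched. The slab leans in the pan with one end above the rim.

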